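# Fill the blank magazine from the loading cup and square the row

### The arm

A 7-joint arm with a two-finger parallel gripper is mounted at the origin on a cart in front of the work surface, level with it; the furniture and walls round the work are solid. World frame = base frame: x ahead of the robot, y to its left, z up, the work surface at z = 0. Lengths are in m, angles in rad, forces in N, time in s.
With the tool pointing down it reaches from about 0.4 to 0.875 m from the base axis. Payload 19.3 kg.
Tool frame: the origin (TCP) lies midway between the tips of the shut fingers; the grasp point (between the pads) lies 19 mm behind it; x points along the fingers, y is the direction in which the jaws open and shut, and the axes are right-handed (so a half turn about x gives the same grasp; the last joint's range is limited). The gripper opens to 85 mm and grips with 20 to 120 N. Pads are 22 mm wide; open, the fingers measure 114 mm over their backs; the gripper's body (76 mm by 85 mm) begins 54 mm behind the grasp point. The pads swing forward as they close: fully open they stand 13 mm farther back than shut.
Start: joints at [1.135, 0.521, -0.036, 1.599, 0.021, 1.021, -0.113], TCP at [0.224, -0.584, 0.231] pointing down, gripper open.
Joint ranges: [-2.91, 2.91], [-0.3, 2.13], [-1.5, 1.42], [0.17, 2.43], [-1.26, 4.41], [0.16, 1.93], [-2.52, 2.52]. Speed limits (rad/s): [1.89, 1.89, 2.39, 2.39, 3.01, 3.01, 3.01].

### API

Orientations are given as [roll, pitch, yaw] about the fixed x, y, z axes, in that order (R = Rz(yaw) Ry(pitch) Rx(roll)).
In Python, from workcell import telemetry, vision, workorder gives the robot as it stands. The module is installed in compiled form; this text tells all that it offers.
- The arm moves only by the tool play_rows, never from a script. Its argument "deltas" is a list of rows, each a list of 7 numbers: the shift along the world's x, y, z in mm, then the turn, a rotation vector about the world's x, y, z in degrees, then the finger opening in mm, from 0 to 85.4. In form: [[x, y, z, wx, wy, wz, jaw], ...]. A call has 1 to 8 rows; each row shifts and turns the commanded pose from where the row before left it; what a row does not reach is not made up. A row lasts 1/8 s, in which the tool goes at most 62.5 mm and 10.7 degrees, less where a joint would pass 70% of its speed; a pose out of reach is approached as far as the arm can. A call with a gripper value outside its range is refused whole. The fingers move at their own pace and stop on an object; "grip_force" is the grip in N (left out, the last holds). Time passes only in rows, so rows that do not move let the fingers close. It gives the time, the measured TCP pose, the force and the opening at its end, in the units of the state.
- telemetry.observe(): the state, without advancing time (a new reading comes with each control period).
- vision.grab_frame(name): name is "scene" or "top" or "wrist"; returns the picture (384x512x3 uint8, red, green, blue); there is no depth.
- vision.camera_info(name): a dict with "mtx" (3x3 intrinsics, pixels), "rvec" (rotation vector, rad) and "tvec" (3), from world to camera coordinates, as OpenCV has them. Camera axes: x right, y down, z forward; pixel columns grow to the right and rows downward; lengths in m; the calibration is good to about 2 mm. A picture is of the moment at which its call begins: read the wrist's pose just before it. camera_info takes no time and is no camera call; for the wrist camera it gives the pose at the moment of the call.
- workorder.job_done(): hands the job in, once; it reports no verdict.
The state is a dict: "clock": time; "qpos": joint angles; "qd": joint speeds; "joint_efforts": joint torques, N m; "position": TCP position; "tool_rot": TCP orientation; "force": force on the tool from outside, world axes, zero at the start; "moment": the same for the moment, N m; "grip_width": finger opening in m.
Only numpy, scipy, OpenCV 4.12 (cv2) and the standard library are available. Lean on these libraries where they do the work, as an engineer would, in place of code of your own. Each camera call takes 0.05 s, during which the arm holds its last target. There are 200 camera calls.

### The job

Load the feed magazine: pick up the loading cup and angle it nose down until its lip is inside the magazine's well, below the top of the backstop, before any of the four blanks leave it, then tip them in. Stand the empty cup upright on the bench clear of the magazine, and push the plunger home so that all four blanks stand down on the well floor, upright and square against the backstop. Leave the pliers and the glue bottle where they are.

Things in the scene. Friction and masses are not known exactly. Their poses are not given: they have to be found in the camera images.
- magazine: Feed magazine screwed to the bench, aluminium on a grey base plate (150 x 126 mm, x -83 to +67 mm): a narrow open-topped well between raised walls. Origin under the middle of the well, on the bench; z up, x along the well from the plunger to the backstop, pointing away from the robot, at 0.35 to 0.75 rad to the left of the world x. Backstop and walls end 87 mm above the bench, rising to 125 mm at the plunger end.
- well_floor (a point): Middle of the well's floor, 12 mm above the bench (75 mm below the backstop's top); axes as magazine. The well is 70 mm wide (y -35 to +35 mm); in x it runs from the follower's face, at -42.5 mm + the value of joint follower, to the backstop's face at +42.5 mm. Side plates 8 mm thick; backstop 12 mm thick with rounded crest; end block at x -67 to -55 mm, 125 mm high, as the side plates are for x below -32 mm.
- follower (a joint): Follower: an upright plate 66 mm wide, top 118 mm above the bench, on a plunger rod. 0 is fully drawn back, positive (m) is pushed in towards the backstop, up to 0.068. Four blanks standing flat against the backstop take 24 mm of the 85 mm well, so they stop it near 0.061. Friction about 2.5 N, no spring: it stays where it is left.
- follower_knob (a point): Centre of the outer face of the plunger's black round knob (36 mm across, 19 mm deep, facing the robot), 45 mm above the bench, outside the magazine; axes as magazine. Pushing this face in the magazine's +x moves the follower. At joint value 0 it lies at x = -187.5 mm from the magazine's origin; the rod behind it is 10 mm thick.
- cup_grip (a point): Middle of the wooden grip on top of the loading cup, 72 mm above the cup's underside: a block 60 long (x) x 20 thick (y) mm, from 48 to 92 mm above the underside, flat faces to +y and -y for the fingers. It stands on a strap across the cup (32 x 62 mm, top at 48 mm). x points from the open nose to the closed rear, z up. The lip's middle lies at x -78, z -69 mm from here.
- cup_lip (a point): Middle of the edge of the cup's open nose, 3 mm above the underside; the edge runs along y, 58 mm, flush with the flat floor. Axes as cup_grip. The stacked blanks start to slide out when the cup is tilted nose down by 17 to 27 degrees, depending on the hidden friction; at 40 to 50 degrees it empties.
- cup: The loading cup: a loose sheet-steel scoop 150 mm long (x), 58 mm wide, sides 38 mm high, open at the nose, closed behind, 0.19 to 0.31 kg. Origin at the middle of its underside, axes as cup_grip (the grip is 3 mm to the rear of it). At the start it stands level on the bench, its nose towards the robot (yaw -0.1 to 0.5 rad).
- blank_1_center (a point): Centre of blank 1: a flat aluminium plate 110 (x) x 50 (y) x 6 mm (z) with two small holes, about 0.085 kg; the four lie stacked in the cup at the start, number 1 at the bottom, lengthwise along the cup. Standing on end in the well its centre is 67, its top 122 mm above the bench; one that hangs up proud can be pressed down on its top.
- blank_1: Blank 1 as a body, origin at the centre of the face that is below at the start, axes as blank_1_center.
- blank_2_center (a point): Centre of blank 2: a flat aluminium plate 110 (x) x 50 (y) x 6 mm (z) with two small holes, about 0.085 kg; the four lie stacked in the cup at the start, number 1 at the bottom, lengthwise along the cup. Standing on end in the well its centre is 67, its top 122 mm above the bench; one that hangs up proud can be pressed down on its top.
- blank_2: Blank 2 as a body, origin at the centre of the face that is below at the start, axes as blank_2_center.
- blank_3_center (a point): Centre of blank 3: a flat aluminium plate 110 (x) x 50 (y) x 6 mm (z) with two small holes, about 0.085 kg; the four lie stacked in the cup at the start, number 1 at the bottom, lengthwise along the cup. Standing on end in the well its centre is 67, its top 122 mm above the bench; one that hangs up proud can be pressed down on its top.
- blank_3: Blank 3 as a body, origin at the centre of the face that is below at the start, axes as blank_3_center.
- blank_4_center (a point): Centre of blank 4: a flat aluminium plate 110 (x) x 50 (y) x 6 mm (z) with two small holes, about 0.085 kg; the four lie stacked in the cup at the start, number 1 at the bottom, lengthwise along the cup. Standing on end in the well its centre is 67, its top 122 mm above the bench; one that hangs up proud can be pressed down on its top.
- blank_4: Blank 4 as a body, origin at the centre of the face that is below at the start, axes as blank_4_center.
- pliers: Black-handled pliers lying on the bench, 159 mm long, a bystander.
- glue_bottle: Small white glue bottle with a red tip, 29 mm across and 110 mm tall, standing on the bench, a bystander.

How it is judged:
On the way, in this order (a step that is already met when the one before it is completed fails the run):
1. The cup's lip is inside the well, at least 4 mm below the top of the backstop, with all four blanks still in the cup (x of cup_lip in the frame of magazine between -0.05 and 0.05 m and y of cup_lip in the frame of magazine between -0.035 and 0.035 m and z of cup_lip in the frame of magazine between 0.012 and 0.083 m and x of each of blank_1_center, blank_2_center, blank_3_center, blank_4_center in the frame of cup_grip above -0.04 m and z of each of blank_1_center, blank_2_center, blank_3_center, blank_4_center in the frame of cup_grip below -0.025 m), for 0.1 s.
2. All four blanks are in the well (x of blank_1_center in the frame of magazine between -0.05 and 0.05 m and y of blank_1_center in the frame of magazine between -0.035 and 0.035 m and z of blank_1_center in the frame of magazine between 0.012 and 0.085 m and x of blank_2_center in the frame of magazine between -0.05 and 0.05 m and y of blank_2_center in the frame of magazine between -0.035 and 0.035 m and z of blank_2_center in the frame of magazine between 0.012 and 0.085 m and x of blank_3_center in the frame of magazine between -0.05 and 0.05 m and y of blank_3_center in the frame of magazine between -0.035 and 0.035 m and z of blank_3_center in the frame of magazine between 0.012 and 0.085 m and x of blank_4_center in the frame of magazine between -0.05 and 0.05 m and y of blank_4_center in the frame of magazine between -0.035 and 0.035 m and z of blank_4_center in the frame of magazine between 0.012 and 0.085 m), for 0.2 s.
At the end, for the whole second after the job is handed in: All four blanks stand on the well floor (centres 61 to 72 mm above the bench), flat to the backstop within 0.1 rad; the follower is pushed in over 56 mm; the empty cup stands upright (within 0.1 rad) on the bench, its grip over 90 mm from the middle of the magazine; all at rest (x of blank_1_center in the frame of magazine between -0.05 and 0.05 m and y of blank_1_center in the frame of magazine between -0.035 and 0.035 m and z of blank_1_center in the frame of magazine between 0.061 and 0.072 m and angle between the z axis of each of blank_1_center, blank_2_center, blank_3_center, blank_4_center and the x axis of magazine, either way round below 0.1 rad and x of blank_2_center in the frame of magazine between -0.05 and 0.05 m and y of blank_2_center in the frame of magazine between -0.035 and 0.035 m and z of blank_2_center in the frame of magazine between 0.061 and 0.072 m and x of blank_3_center in the frame of magazine between -0.05 and 0.05 m and y of blank_3_center in the frame of magazine between -0.035 and 0.035 m and z of blank_3_center in the frame of magazine between 0.061 and 0.072 m and x of blank_4_center in the frame of magazine between -0.05 and 0.05 m and y of blank_4_center in the frame of magazine between -0.035 and 0.035 m and z of blank_4_center in the frame of magazine between 0.061 and 0.072 m and value of joint follower above 0.056 m and linear speed of each of blank_1, blank_2, blank_3, blank_4, cup below 0.02 m/s and angle between cup_grip's own z axis and vertical below 0.1 rad and height (world z) of cup_grip between 0.064 and 0.08 m and horizontal distance between cup_grip and magazine above 0.09 m); the robot touches nothing.
It fails at once if A bystander (pliers or glue bottle) is moved by more than 20 mm (distance of any of pliers, glue_bottle from where it was at the start of the episode above 0.02 m).
It also fails if it takes over 67 s, if anything falls off the work surface, if the arm or the gripper's body presses on something with over 40 N, if the wrist force passes 120 N, or if a joint passes its speed limit or range.

## Working session

There is one attempt and no reset: what is moved stays moved. The work goes in short steps, Python scripts to look and compute and a tool call to move; the robot and the scene stay as the last step left them, time stands still between calls to the robot, and variables do not carry over. Pictures are saved under pics/ and viewed, about 8 in all and at most 12, crops included, and the job is handed in when it is done.

Besides the shell and the picture viewer there is one more tool, called after "Call:" as a command line: name --pt "numbers of a row" for each row, then --argument value for the rest. play_rows: Moves the arm, as the interface text tells. Its arguments: {"type":"object","properties":{"deltas":{"type":"array","items":{"type":"array","items":{"type":"number"}}},"grip_force":{"type":"number"}},"required":["deltas"]}

```bash
mkdir -p pics; cat > h.py <<'E'
import numpy as np, cv2
from workcell import telemetry, vision, workorder
def cam(n):
    c=vision.camera_info(n); return np.array(c["mtx"],float),cv2.Rodrigues(np.array(c["rvec"],float))[0],np.array(c["tvec"],float).ravel()
def ray(n,px,z,c=None):
    K,R,t=c or cam(n); px=np.atleast_2d(np.array(px,float))
    d=(R.T@np.linalg.inv(K)@np.c_[px,np.ones(len(px))].T).T; o=-R.T@t
    return o+d*((z-o[2])/d[:,2])[:,None]
def proj(n,P,c=None):
    K,R,t=c or cam(n); p=(K@(R@np.atleast_2d(P).T+t[:,None])).T; return p[:,:2]/p[:,2:]
def shot(n,f=None):
    im=vision.grab_frame(n)[:,:,::-1].copy()
    if f: cv2.imwrite("pics/"+f,im)
    return im
E
python3 - <<'E'
from h import *
a=shot("top","top0.png");b=shot("scene","scene0.png")
for n in("top","scene"):
    K,R,t=cam(n);print(n,K[0,0],-R.T@t,R[2])
print(telemetry.observe())
E
```

```text
top 465.7097274611304 [0.41098799 0.21319582 1.04152886] [ 0.10911871 -0.00430156 -0.99401942]
scene 422.6178026633119 [0.11118582 0.83690107 0.67024828] [ 0.42798941 -0.65169322 -0.62619567]
{'clock': 0.1, 'qpos': array([ 1.13480883,  0.52192904, -0.03633472,  1.59992576,  0.02118069,
        1.02108873, -0.11279927]), 'qd': array([-0.00066292, -0.00089642,  0.00032627, -0.00163727, -0.00072032,
        0.00038264, -0.00018699]), 'joint_efforts': array([ 3.32584139e-03, -9.28500438e+01,  1.98409729e+00, -3.70530438e+01,
        1.81617821e-02,  5.38474676e-03, -9.01356771e-05]), 'position': array([ 0.22342969, -0.5833931 ,  0.23080804]), 'tool_rot': array([-1.52274248,  1.56982945,  1.98462319]), 'force': array([-0.39911653,  1.06139398, -0.15894896]), 'moment': array([-0.07052207,  0.01774412, -0.00905707]), 'grip_width': 0.08518009377645326}
```

View pics/top0.png

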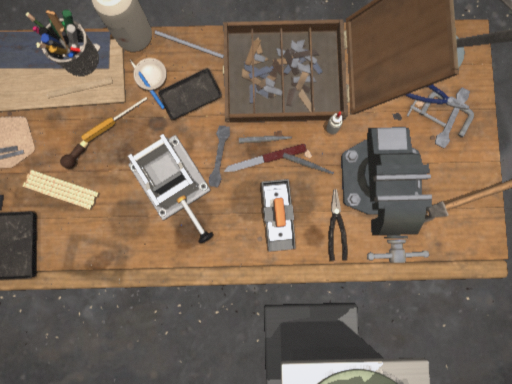

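View pics/scene0.png

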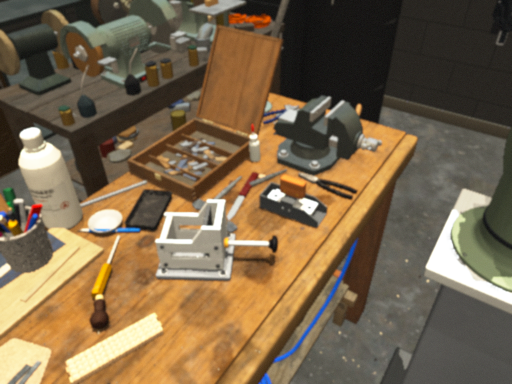

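The top view shows the magazine at about (168,175) with its knob at (205,237). The cup is at (279,215) with its orange grip, the pliers at (338,225) and the glue bottle at (335,122). Next I'll enlarge crops to get the edges.

```bash
python3 - <<'E'
from h import *
a=cv2.imread("pics/top0.png")
c1=cv2.resize(a[130:250,120:220],None,fx=5,fy=5,interpolation=cv2.INTER_CUBIC)
c2=cv2.resize(a[170:260,250:310],None,fx=5,fy=5,interpolation=cv2.INTER_CUBIC)
o=np.zeros((600,800,3),np.uint8);o[:600,:500]=c1;o[:450,500:]=c2
cv2.imwrite("pics/crop0.png",o)
hsv=cv2.cvtColor(a,cv2.COLOR_BGR2HSV)
m=cv2.inRange(hsv,(5,140,150),(18,255,255)); m[:, :255]=0;m[:,305:]=0;m[:175]=0;m[255:]=0
ys,xs=np.nonzero(m);print(len(xs),xs.mean(),ys.mean(),ray("top",[[xs.mean(),ys.mean()]],.092))
P=ray("top",np.c_[xs,ys],.092)[:,:2].astype(np.float32)*1000;print(cv2.minAreaRect(P))
b=cv2.imread("pics/scene0.png");h=cv2.cvtColor(b,cv2.COLOR_BGR2HSV)
print(ray("top",[[205,237]],.045),ray("top",[[168,175]],.087), ray("top",[[335,122]],.1),ray("top",[[338,188],[331,258],[345,258]],.01))
E
```

```text
225 279.41777777777776 212.14222222222222 [[0.47070544 0.15709863 0.092     ]]
((471.0736999511719, 156.93006896972656), (54.30508041381836, 17.815689086914062), 4.5609235763549805)
[[0.42479239 0.31443684 0.045     ]] [[0.55387116 0.38483517 0.087     ]] [[0.65376495 0.03667515 0.1       ]] [[0.52636953 0.01989161 0.01      ]
 [0.37226263 0.0423238  0.01      ]
 [0.37146503 0.01160618 0.01      ]]
```

View pics/crop0.png

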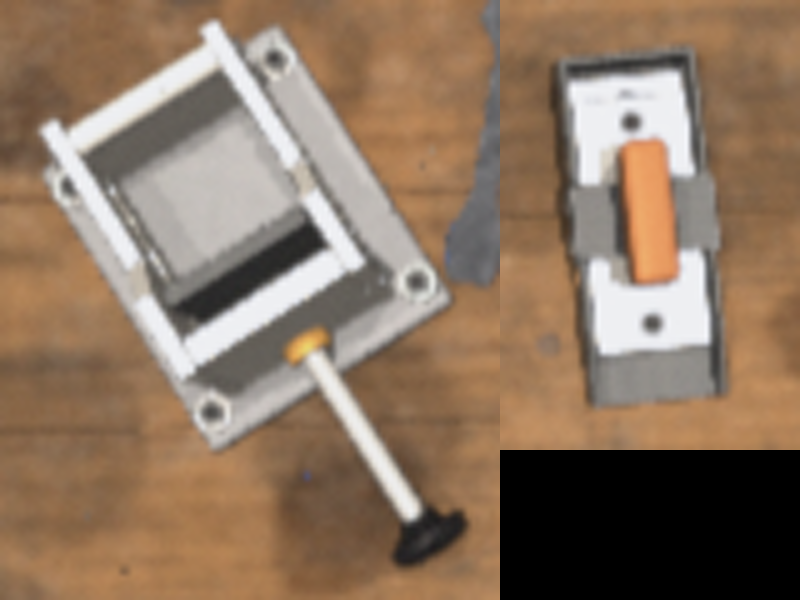

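The crop shows the magazine base corners at crop pixels (275,28), (450,300), (215,448) and (45,175). The tall end-block corners are at about (185,375) and (362,262), and the knob at (430,535). The cup's nose faces the robot, with rear corners at (560,62) and (692,50) and front corners at (590,403) and (722,393).

```bash
python3 - <<'E'
from h import *
def c1(l,ox=0): 
    l=np.array(l,float); return np.c_[120+(l[:,0]+.5)/5-.5,130+(l[:,1]+.5)/5-.5]
def c2(l):
    l=np.array(l,float); return np.c_[250+(l[:,0]-500+.5)/5-.5,170+(l[:,1]+.5)/5-.5]
px=c1([(275,28),(450,300),(215,448),(45,175)])
for zb in(.008,.012):
    P=ray("top",px,zb)[:,:2]; C=P.mean(0)
    d=(P[0]+P[3]-P[1]-P[2])/2; e=(P[3]+P[2]-P[0]-P[1])/2
    yaw=np.arctan2(d[1],d[0]); print("base",zb,C,np.linalg.norm(d),np.linalg.norm(e),yaw,np.arctan2(-e[0],e[1]),"origin",C+.008*np.array([np.cos(yaw),np.sin(yaw)]))
P=ray("top",c1([(45,125),(207,24)]),.087)[:,:2];print("far wall outer ends",P,np.linalg.norm(P[0]-P[1]))
Q=ray("top",c1([(188,377),(362,265)]),.125)[:,:2];print("near top corners",Q,np.linalg.norm(Q[0]-Q[1]))
f=P.mean(0);n=Q.mean(0);d=f-n;print("len",np.linalg.norm(d),np.arctan2(d[1],d[0]),"origin",n+d/np.linalg.norm(d)*.067)
print("knob",ray("top",c1([(430,540)]),.045))
R=ray("top",c2([(560,62),(692,50),(722,393),(590,403)]),.038)[:,:2];F=ray("top",c2([(722,393),(590,403)]),.003)[:,:2]
print("cup",R,F,np.linalg.norm(R[0]-R[1]))
print("L38",(R[0]+R[1]-R[2]-R[3])/2,"yaw38",np.arctan2(*((R[0]+R[1]-R[2]-R[3])[::-1])),"c38",R.mean(0))
G=ray("top",c2([(622,143),(667,140),(678,280),(634,283)]),.092)[:,:2];g=(G[0]+G[1]-G[2]-G[3])/2
print("grip",G.mean(0),np.linalg.norm(g),np.arctan2(g[1],g[0]))
E
```

```text
base 0.008 [0.56129898 0.39722515] 0.14670483021303102 0.12252741608124106 0.5482827003635886 0.5497880427052279 origin [0.56812635 0.40139493]
base 0.012 [0.56071725 0.39651291] 0.14613704798508526 0.1220532061374646 0.5482827003635892 0.5497880427052269 origin [0.56754461 0.40068269]
far wall outer ends [[0.59881311 0.46644706]
 [0.63992328 0.39894614]] 0.07903429420648976
near top corners [[0.48895219 0.39964808]
 [0.53173461 0.33051753]] 0.08129802417135766
len 0.12828885462019846 0.5551177660720924 origin [0.56728257 0.40039471]
knob [[0.42348804 0.31317858 0.045     ]]
cup [[0.54062243 0.19051019]
 [0.54440468 0.13298887]
 [0.39611559 0.12519234]
 [0.39333689 0.18177702]] [[0.39559689 0.12212305]
 [0.39272128 0.18068123]] 0.057645534167578186
L38 [0.14778731 0.00826485] yaw38 0.055865761359273534 c38 [0.4686199  0.15761711]
grip [0.47128204 0.15661279] 0.05738513128111666 0.04984597887739327
```

Call:
play_rows --pt "25 36 21 0 0 9.5 85" --pt "25 36 21 0 0 9.5 85" --pt "25 36 21 0 0 9.5 85" --pt "25 36 21 0 0 9.5 85" --pt "25 36 21 0 0 9.5 85" --pt "25 36 21 0 0 9.5 85" --pt "25 36 21 0 0 9.5 85" --pt "25 36 21 0 0 9.5 85"

```text
clock: 1.1
position: [0.424, -0.2943, 0.3999]
tool_rot: [-1.637, 1.57, -3.081]
force: [0.4, 0.2, -0.6]
grip_width: 0.0853
```

Call:
play_rows --pt "6 56 -12 0 0 9.5 85" --pt "6 56 -12 0 0 9.5 85" --pt "6 56 -12 0 0 9.5 85" --pt "6 56 -12 0 0 9.5 85" --pt "6 56 -12 0 0 9.5 85" --pt "6 56 -12 0 0 9.5 85" --pt "6 56 -12 0 0 9.5 85" --pt "6 56 -12 0 0 9.5 85"

```text
clock: 2.1
position: [0.4715, 0.1539, 0.3029]
tool_rot: [-0.823, 1.57, -0.941]
force: [2.2, -1.5, -0.1]
grip_width: 0.0848
```

```bash
cat >> h.py <<'E'
from scipy.spatial.transform import Rotation as Rot
def togo(pos,cup_yaw,cup_pitch):
    """remaining delta (mm), rotvec (deg, world): tool tilt cup_pitch about cup y at yaw"""
    s=telemetry.observe(); r=Rot.from_euler("xyz",s["tool_rot"])
    # tool axes at pitch 0: x=-z, y=+y, z=x cross y
    B=np.array([[0,0,1],[0,1,0],[-1,0,0]],float)
    T=Rot.from_euler("z",cup_yaw)*Rot.from_euler("y",cup_pitch,degrees=True)*Rot.from_matrix(B)
    print("t",s["clock"],"pos",s["position"].round(4),"q",s["qpos"].round(2),"F",s["force"].round(1),"w",round(s["grip_width"],4))
    print("d",((np.array(pos)-s["position"])*1000).round(1),"rot",np.degrees((T*r.inv()).as_rotvec()).round(1))
E
python3 - <<'E'
from h import *
togo([.471,.157,.2],.055,20)
shot("top","top1.png")
E
```

```text
t 2.1 pos [0.4715 0.1539 0.3029] q [ 0.27  0.34 -0.89  1.81  0.29  1.13  0.73] F [ 2.2 -1.5 -0.1] w 0.0848
d [  -0.5    3.1 -102.9] rot [ 0.6 20.   9.8]
```

Call:
play_rows --pt "-1 1 -20 0.2 6.6 3.3 85" --pt "-2 1 -25 0.2 6.6 3.3 85" --pt "-2 1 -30 0.2 6.8 3.2 85" --pt "-2 0 -30 0 0 0 85" --pt "0 0 -30 0 0 0 70" --pt "0 0 -30 0 0 0 60" --pt "0 0 0 0 0 0 55"

```text
clock: 3.02
position: [0.4636, 0.1549, 0.137]
tool_rot: [-3.135, 1.219, -3.085]
force: [0.1, -0.5, 0.1]
grip_width: 0.0551
```

```bash
python3 - <<'E'
from h import *
togo([.4645,.1568,.057],.055,20)
shot("scene","scene1.png")
E
```

```text
t 3.025 pos [0.4636 0.1549 0.137 ] q [ 0.17  0.75 -0.82  1.74  0.37  1.2   0.84] F [ 0.1 -0.5  0.1] w 0.0551
d [  0.9   1.9 -80. ] rot [ 0.1 -0.2  0.3]
```

View pics/scene1.png

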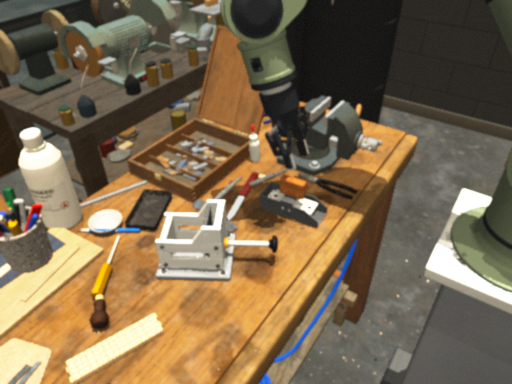

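The gripper sits above the cup's orange grip at (292,185), fingers straddling it and clear of the glue bottle at (255,150). Going down to grasp.

Call:
play_rows --pt "0.5 1 -30 0 0 0.3 55" --pt "0.5 1 -25 0 0 0 50" --pt "0 0 -15 0 0 0 45" --pt "0 0 -10 0 0 0 45" --pt "0 0 0 0 0 0 25" --pt "0 0 0 0 0 0 10" --pt "0 0 0 0 0 0 10" --pt "0 0 0 0 0 0 10" --grip_force 110

```text
clock: 4.08
position: [0.4659, 0.1575, 0.0591]
tool_rot: [-3.137, 1.223, -3.082]
force: [1.1, 1.1, 7.6]
grip_width: 0.0189
```

```bash
python3 - <<'E'
from h import *
togo([.4645,.1568,.057],.055,20)
E
```

```text
t 4.075 pos [0.4659 0.1575 0.0591] q [ 0.13  0.86 -0.76  1.77  0.46  1.08  0.81] F [1.1 1.1 7.6] w 0.0189
d [-1.4 -0.7 -2.1] rot [ 0.1  0.1 -0. ]
```

Call:
play_rows --pt "0 0 8 0 0 0 10" --pt "0 0 16 0 0 0 10" --pt "0 0 24 0 0 0 10" --pt "0 0 30 0 0 0 10" --pt "0 0 30 0 0 0 10" --pt "0 0 30 0 0 0 10" --pt "0 0 24 0 0 0 10" --pt "0 0 10 0 0 0 10"

```text
clock: 5.08
position: [0.4657, 0.1575, 0.2321]
tool_rot: [-3.137, 1.224, -3.081]
force: [-0.3, 0.7, -4.8]
grip_width: 0.0187
```

Call:
play_rows --pt "4 8 0 0 0 1 10" --pt "8 16 0 0 0 2 10" --pt "10 20 0 0 0 2 10" --pt "10 20 0 0 0 2 10" --pt "10 20 0 0 0 2 10" --pt "10 20 0 0 0 2 10" --pt "10 20 0 0 0 2 10" --pt "10 20 0 0 0 2 10"

```text
clock: 6.08
position: [0.5374, 0.3034, 0.2289]
tool_rot: [-3.137, 1.22, -2.817]
force: [-0.2, 0.2, -5.8]
grip_width: 0.0183
```

Call:
play_rows --pt "10 20 0 0 0 2 10" --pt "10 20 0 0 0 2 10" --pt "10 20 0 0 0 2 10" --pt "10 20 0 0 0 2 10" --pt "8 15 0 0 0 2 10" --pt "4 8 0 0 0 2 10" --pt "0 0 0 0 0 0 10"

```text
clock: 6.95
position: [0.5887, 0.4057, 0.2291]
tool_rot: [-3.138, 1.221, -2.609]
force: [0.2, -0.7, -6.5]
grip_width: 0.0186
```

```bash
cat >> h.py <<'E'
MO=np.array([.568,.401]); MY=.55; PRE=20; OFF=np.array([-5.1,-12.9])  # TCP from grip in cup x,z (mm)
def tcp_for(th,xl,zl):
    a=np.radians(th); X=np.array([np.cos(a),np.sin(a)]); Z=np.array([-np.sin(a),np.cos(a)])
    g=np.array([xl,zl])+78*X+69*Z; t=g+OFF[0]*X+OFF[1]*Z
    return np.r_[MO+t[0]/1000*np.array([np.cos(MY),np.sin(MY)]),t[1]/1000]
def goal(th,xl,zl): togo(tcp_for(th,xl,zl),MY,PRE-th)
E
python3 - <<'E'
from h import *
goal(0,-28,140)
goal(12,-28,140)
goal(12,-28,78)
a=shot("top")
c=cv2.resize(a[90:250,90:250],None,fx=3.7,fy=3.7,interpolation=cv2.INTER_CUBIC);cv2.imwrite("pics/c2.png",c)
E
```

```text
t 6.95 pos [0.5887 0.4057 0.2291] q [-0.36  1.   -0.83  0.89  0.53  1.78  1.12] F [ 0.2 -0.7 -6.5] w 0.0186
d [ 17.6  18.8 -33. ] rot [ 0.1 -0.   1.2]
t 6.95 pos [0.5887 0.4057 0.2291] q [-0.36  1.   -0.83  0.89  0.53  1.78  1.12] F [ 0.2 -0.7 -6.5] w 0.0186
d [  6.3  11.8 -19.1] rot [  6.3 -10.3   1.2]
t 6.95 pos [0.5887 0.4057 0.2291] q [-0.36  1.   -0.83  0.89  0.53  1.78  1.12] F [ 0.2 -0.7 -6.5] w 0.0186
d [  6.3  11.8 -81.1] rot [  6.3 -10.3   1.2]
```

View pics/c2.png

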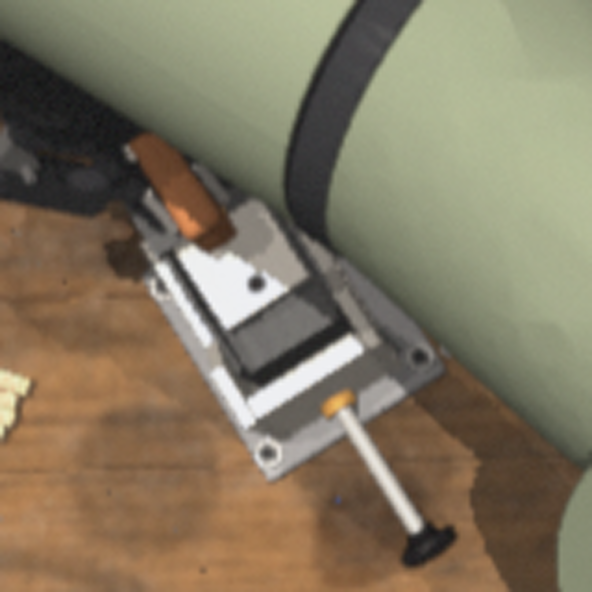

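The blanks are still stacked in the cup, and the cup is over the well, with its nose edge at (250,375)-(345,330) in the crop. Next: tilt 12°, then measure the lip.

Call:
play_rows --pt "1 2 -4 1 -1.8 0.2 10" --pt "2 3 -5 1.6 -2.6 0.3 10" --pt "2 4 -5 1.6 -2.6 0.3 10" --pt "1 3 -4 1.3 -2.1 0.3 10" --pt "0 0 -1 0.8 -1.2 0.1 10" --pt "0 0 0 0 0 0 10"

```text
clock: 7.75
position: [0.5957, 0.4155, 0.2117]
tool_rot: [3.141, 1.433, -2.596]
force: [-0.4, 0.1, -4.8]
grip_width: 0.019
```

```bash
python3 - <<'E'
from h import *
goal(12,-28,120)
goal(12,-28,78)
a=shot("top")
def lab(f):
    c=cv2.resize(a[150:230,130:210],None,fx=7,fy=7,interpolation=cv2.INTER_CUBIC)
    cv2.imwrite("pics/"+f,c)
lab("c3.png")
# predicted lip corners for current lip estimate
M=lambda x,y,z: np.r_[MO+(np.array([[np.cos(MY),-np.sin(MY)],[np.sin(MY),np.cos(MY)]])@np.array([x,y]))/1000,z/1000]
for z in(136,140,144): print(z,((proj("top",[M(-28,-29,z),M(-28,29,z)])-[130,150]+.5)*7-.5).round(0).tolist())
E
```

```text
t 7.75 pos [0.5957 0.4155 0.2117] q [-0.29  0.91 -0.86  1.12  0.59  1.49  1.07] F [-0.4  0.1 -4.8] w 0.019
d [ -0.7   2.  -21.7] rot [-0.1  0.1  0.2]
t 7.75 pos [0.5957 0.4155 0.2117] q [-0.29  0.91 -0.86  1.12  0.59  1.49  1.07] F [-0.4  0.1 -4.8] w 0.019
d [ -0.7   2.  -63.7] rot [-0.1  0.1  0.2]
136 [[320.0, 132.0], [144.0, 243.0]]
140 [[318.0, 130.0], [141.0, 242.0]]
144 [[315.0, 127.0], [138.0, 240.0]]
```

View pics/c3.png

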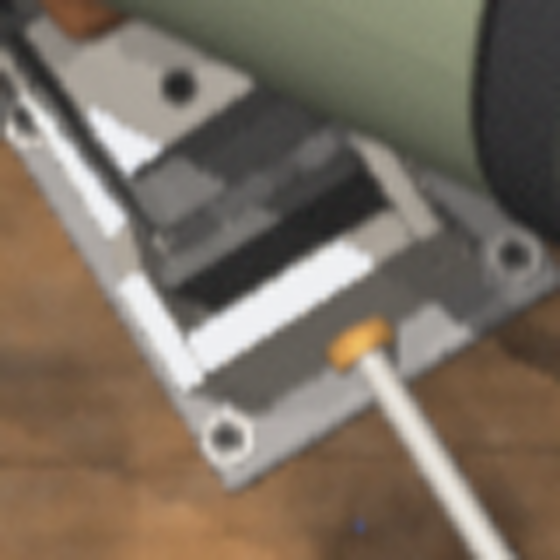

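```bash
python3 - <<'E'
from h import *
M=lambda x,y,z: np.r_[MO+(np.array([[np.cos(MY),-np.sin(MY)],[np.sin(MY),np.cos(MY)]])@np.array([x,y]))/1000,z/1000]
P={"lipR":M(-28,-29,141),"lipL":M(-28,29,141),"topL":M(-35,29,175),"topL50":M(14,29,185),"topR":M(-35,-29,175),"blk_top_nearL":M(-67,43,125),"blk_top_nearR":M(-67,-43,125),"blk_farL":M(-55,35,125),"blk_farR":M(-55,-35,125),"folL":M(-42.5,33,118),"folR":M(-42.5,-33,118),"stepL":M(-32,43,125),"baseNL":M(-83,63,12)}
for k,v in P.items(): print(k,((proj("top",[v])[0]-[130,150]+.5)*7-.5).round(0))
s=shot("scene"); cv2.imwrite("pics/s3.png",cv2.resize(s[150:300,130:330],None,fx=4,fy=4,interpolation=cv2.INTER_CUBIC))
for k in("lipL","lipR","topL","blk_top_nearL"): print(k,((proj("scene",[P[k]])[0]-[130,150]+.5)*4-.5).round(0))
E
```

```text
lipR [317. 129.]
lipL [140. 241.]
topL [126. 247.]
topL50 [21. 89.]
topR [310. 130.]
blk_top_nearL [183. 390.]
blk_top_nearR [441. 225.]
blk_farL [185. 339.]
blk_farR [395. 205.]
folL [173. 301.]
folR [369. 176.]
stepL [118. 287.]
baseNL [230. 495.]
lipL [284. 267.]
lipR [301. 188.]
topL [293. 212.]
blk_top_nearL [366. 315.]
```

View pics/s3.png

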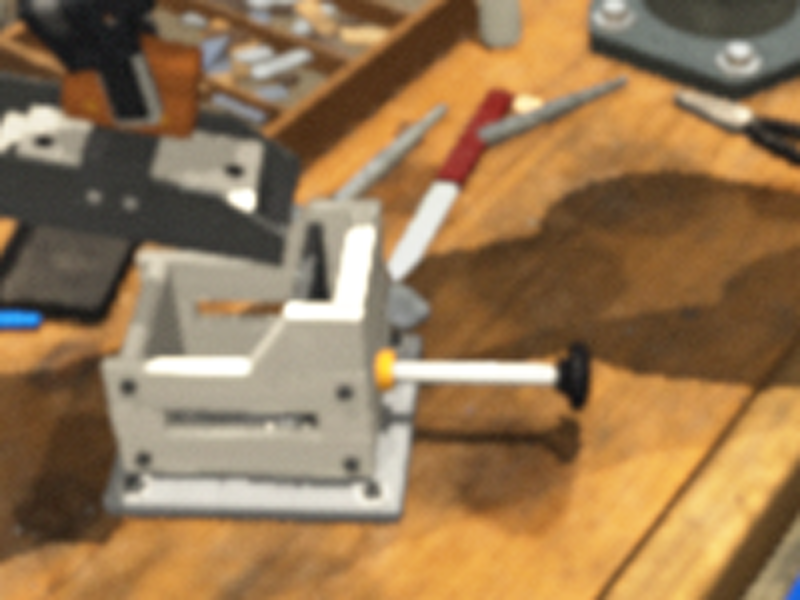

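In the scene crop the lip's left corner is at (283,263) against a predicted (284,267). The top view agrees once the 2 mm residual is included. Descending to the lip target.

Call:
play_rows --pt "-0.5 1 -4 0 0 0 10" --pt "-0.5 1 -10 0 0 0 10" --pt "0 0.5 -13 0 0 0 10" --pt "0 0 -13 0 0 0 10" --pt "0 0 -11 0 0 0 10" --pt "0 0 -8 0 0 0 10" --pt "0 0 -4 0 0 0 10" --pt "0 0 0 0 0 0 10"

```text
clock: 8.85
position: [0.5945, 0.4188, 0.1482]
tool_rot: [3.136, 1.433, -2.599]
force: [-0.5, -0.3, -6.6]
grip_width: 0.0188
```

```bash
python3 - <<'E'
from h import *
goal(12,-28,78)
goal(25,-28,66)
M=lambda x,y,z: np.r_[MO+(np.array([[np.cos(MY),-np.sin(MY)],[np.sin(MY),np.cos(MY)]])@np.array([x,y]))/1000,z/1000]
s=shot("scene"); cv2.imwrite("pics/s4.png",cv2.resize(s[150:300,130:330],None,fx=4,fy=4,interpolation=cv2.INTER_CUBIC))
print(((proj("scene",[M(-28,29,78),M(-28,-29,78),M(48.5,35,87)])-[130,150]+.5)*4).round(0))
E
```

```text
t 8.85 pos [0.5945 0.4188 0.1482] q [-0.29  0.97 -0.84  1.18  0.62  1.39  1.04] F [-0.5 -0.3 -6.6] w 0.0188
d [ 0.5 -1.3 -0.2] rot [-0.1  0.   0.2]
t 8.85 pos [0.5945 0.4188 0.1482] q [-0.29  0.97 -0.84  1.18  0.62  1.39  1.04] F [-0.5 -0.3 -6.6] w 0.0188
d [-14.3 -10.3  -0.5] rot [  6.7 -11.    0.1]
[[296. 363.]
 [312. 283.]
 [136. 355.]]
```

View pics/s4.png

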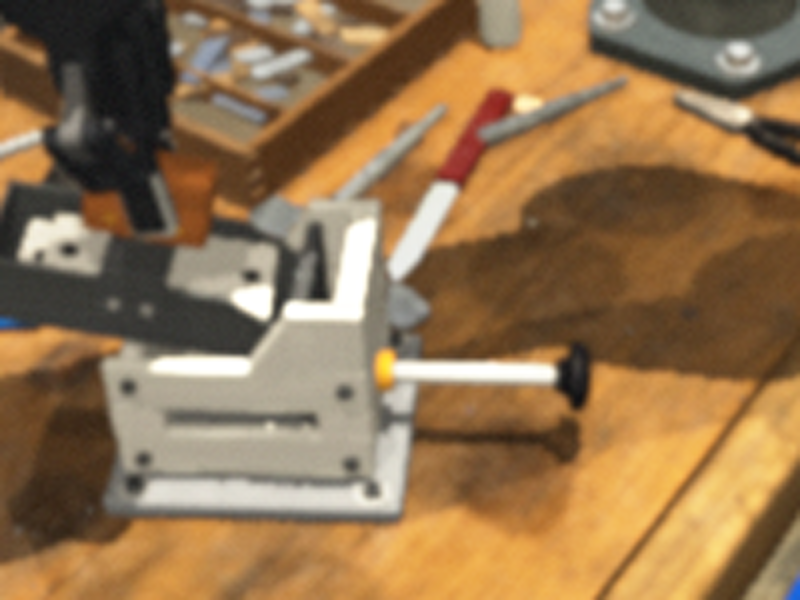

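The cup lies inside the well, its nose past the step at (250,350) in the crop, and the only force is its weight. Computing the tipping waypoints.

```bash
python3 - <<'E'
from h import *
W=[(12,-28,78),(15.5,-28,73),(15.5,-12,80),(15.5,5,84),(20,6,83),(26,7,79),(33,9,73),(40,10,67),(47,11,61),(53,12,55),(58,12,48)]
p=None
for w in W:
    t=tcp_for(*w)*1000; zm=81+9/np.cos(np.radians(w[0]))-(48.5-w[1])*np.tan(np.radians(w[0]))
    if p is not None: print(w,"clr",round(w[2]-zm,1),(t-p[0]).round(1),(np.array([np.sin(MY),-np.cos(MY)])*(w[0]-p[1])).round(1))
    p=(t,w[0])
E
```

```text
(15.5, -28, 73) clr 3.9 [-3.7 -2.3 -1.5] [ 1.8 -3. ]
(15.5, -12, 80) clr 6.4 [13.6  8.4  7. ] [ 0. -0.]
(15.5, 5, 84) clr 5.7 [14.5  8.9  4. ] [ 0. -0.]
(20, 6, 83) clr 7.9 [-4.2 -2.6  3.1] [ 2.4 -3.8]
(26, 7, 79) clr 8.2 [-6.3 -3.9  0.7] [ 3.1 -5.1]
(33, 9, 73) clr 6.9 [-7.1 -4.4 -1.6] [ 3.7 -6. ]
(40, 10, 67) clr 6.6 [-8.4 -5.1 -2.9] [ 3.7 -6. ]
(47, 11, 61) clr 7.0 [-8.6 -5.3 -4.3] [ 3.7 -6. ]
(53, 12, 55) clr 7.5 [-7.3 -4.5 -5.6] [ 3.1 -5.1]
(58, 12, 48) clr 8.4 [-6.8 -4.2 -7.4] [ 2.6 -4.3]
```

Call:
play_rows --pt "-1 -2 -0.5 0.6 -1 0 10" --pt "-1 -1.2 -0.5 0.6 -1 0 10" --pt "-1 -1 -0.5 0.6 -1 0 10" --pt "0 0 0 0 0 0 10" --pt "0 0 0 0 0 0 10" --pt "0 0 0 0 0 0 10"

```text
clock: 9.65
position: [0.5917, 0.4147, 0.1468]
tool_rot: [3.138, 1.494, -2.598]
force: [3.7, 0.5, -4.3]
grip_width: 0.0186
```

```bash
python3 - <<'E'
from h import *
goal(15.5,-28,73)
goal(15.5,5,84)
E
```

```text
t 9.65 pos [0.5917 0.4147 0.1468] q [-0.26  0.93 -0.85  1.26  0.65  1.3   1.01] F [ 3.7  0.5 -4.3] w 0.0186
d [-0.4  0.5 -0.2] rot [-0.1  0.1  0.2]
t 9.65 pos [0.5917 0.4147 0.1468] q [-0.26  0.93 -0.85  1.26  0.65  1.3   1.01] F [ 3.7  0.5 -4.3] w 0.0186
d [27.7 17.8 10.8] rot [-0.1  0.1  0.2]
```

Call:
play_rows --pt "2 1.3 2 0 0 0 10" --pt "4 2.5 2 0 0 0 10" --pt "5 3 2 0 0 0 10" --pt "5 3.2 2 0 0 0 10" --pt "5 3.2 1 0 0 0 10" --pt "4 2.6 1 0 0 0 10" --pt "2.5 2 1 0 0 0 10" --pt "0 0 0 0 0 0 10"

```text
clock: 10.65
position: [0.619, 0.4327, 0.1578]
tool_rot: [3.137, 1.494, -2.599]
force: [-0.5, -0.1, -5.6]
grip_width: 0.0188
```

```bash
python3 - <<'E'
from h import *
goal(15.5,5,84)
s=shot("scene"); cv2.imwrite("pics/s5.png",cv2.resize(s[150:300,130:330],None,fx=4,fy=4,interpolation=cv2.INTER_CUBIC))
E
```

```text
t 10.65 pos [0.619  0.4327 0.1578] q [-0.3   0.97 -0.84  1.14  0.65  1.37  1.05] F [-0.5 -0.1 -5.6] w 0.0188
d [ 0.3 -0.2 -0.2] rot [-0.1  0.1  0.1]
```

View pics/s5.png

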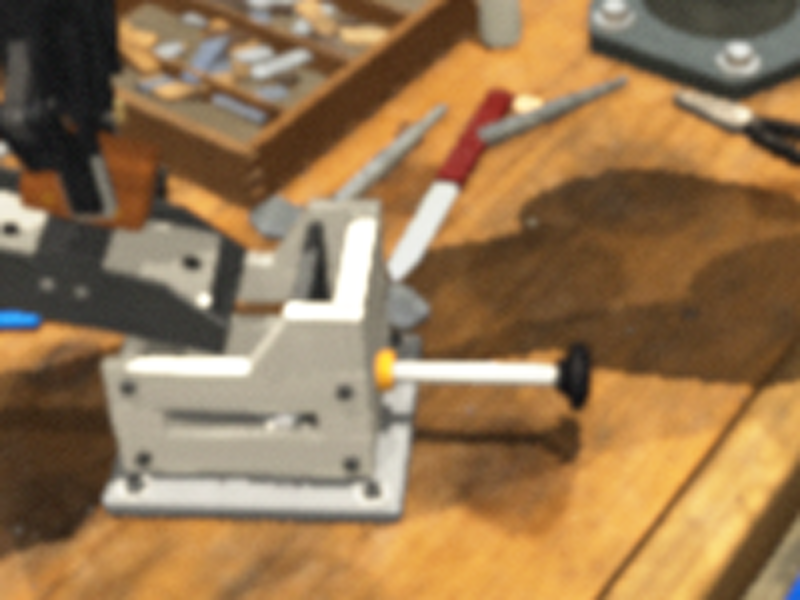

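The blanks are still seated and the lip's left corner is at about (225,348), just inside the far half of the well. That is 9 views so far. Tipping now.

Call:
play_rows --pt "-4 -2.5 3 2.4 -3.8 0 10" --pt "-6.3 -4 1 3.1 -5.1 0 10" --pt "-7 -4.5 -1.5 3.7 -6 0 10" --pt "-8.5 -5 -3 3.7 -6 0 10" --pt "-8.5 -5.5 -4.5 3.7 -6 0 10" --pt "-7.5 -4.5 -5.5 3.1 -5.1 0 10" --pt "-6.5 -4 -6 2.6 -4.3 0 10" --pt "0 0 0 0 0 0 10"

```text
clock: 11.7
position: [0.5813, 0.4047, 0.1462]
tool_rot: [-0.021, 0.962, 0.521]
force: [-1.2, 4.0, -3.9]
grip_width: 0.0188
```

```bash
python3 - <<'E'
from h import *
goal(58,12,49)
s=shot("scene"); a=shot("top")
o=np.zeros((600,800,3),np.uint8);o[:450,:400]=cv2.resize(s[120:270,130:263],(400,450),interpolation=cv2.INTER_CUBIC)
o[:480,400:]=cv2.resize(a[120:240,130:230],(400,480),interpolation=cv2.INTER_CUBIC);cv2.imwrite("pics/s6.png",o)
E
```

```text
t 11.7 pos [0.5813 0.4047 0.1462] q [-0.37  0.62 -0.52  1.97  1.6   0.4  -0.07] F [-1.2  4.  -3.9] w 0.0188
d [-10.7  -2.2  -5.7] rot [ 2.2 -2.3  0.7]
```

View pics/s6.png

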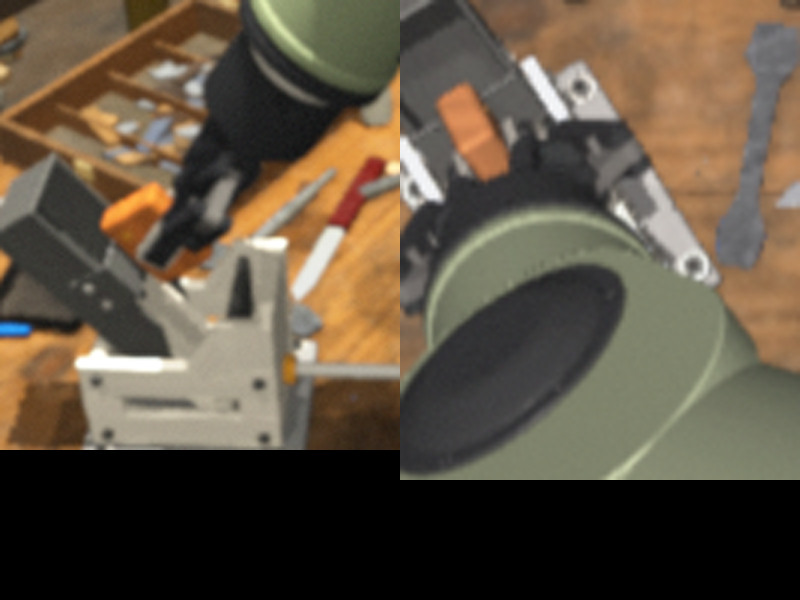

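The cup is at about 55°, its rear floor is empty and the blanks reach down into the well. The arm fell short of the commanded pose by about 11 mm and 3°, so I'll trim that, then retract along the cup's axis.

Call:
play_rows --pt "-3 -1 -1 0.5 -0.6 0.2 10" --pt "-3 -1 -1 0.6 -0.6 0.2 10" --pt "-2 0 -1 0.6 -0.6 0.2 10" --pt "0 0 0 0.4 -0.4 0.1 10" --pt "0 0 0 0 0 0 10"

```text
clock: 12.42
position: [0.5756, 0.4013, 0.1431]
tool_rot: [-0.002, 0.911, 0.544]
force: [0.9, -0.1, -2.8]
grip_width: 0.0186
```

```bash
python3 - <<'E'
from h import *
goal(58,12,49)
t=tcp_for(58,12,49);a=np.radians(58)
print("axis step/10mm",(10*np.array([np.cos(a)*np.cos(MY),np.cos(a)*np.sin(MY),np.sin(a)])).round(1))
E
```

```text
t 12.425 pos [0.5756 0.4013 0.1431] q [-0.32  0.63 -0.58  2.02  1.86  0.44 -0.31] F [ 0.9 -0.1 -2.8] w 0.0186
d [-5.   1.3 -2.6] rot [ 0.2 -0.1  0.2]
axis step/10mm [4.5 2.8 8.5]
```

Call:
play_rows --pt "2 1.5 4 0 0 0 10" --pt "5 3 9 0 0 0 10" --pt "6 4 12 0 0 0 10" --pt "7 4.4 13 0 0 0 10" --pt "7 4.4 13 0 0 0 10" --pt "7 4.4 13 0 0 0 10" --pt "7 4.4 13 0 0 0 10" --pt "7 4.4 13 0 0 0 10"

```text
clock: 13.42
position: [0.6229, 0.4329, 0.2341]
tool_rot: [-0.001, 0.91, 0.547]
force: [0.6, -1.0, -2.0]
grip_width: 0.0185
```

Call:
play_rows --pt "7 4.4 14 0 0 0 10" --pt "7 4.4 14 0 0 0 10" --pt "5 3 14 0 0 0 10" --pt "0 0 14 0 0 0 10" --pt "0 0 10 0 0 0 10" --pt "0 0 0 0 0 0 10"

```text
clock: 14.18
position: [0.6418, 0.4443, 0.2999]
tool_rot: [-0.001, 0.909, 0.547]
force: [-0.1, 0.3, -2.9]
grip_width: 0.0187
```

```bash
python3 - <<'E'
from h import *
togo([.6,.4,.28],MY,20)
s=shot("scene"); a=shot("top")
o=np.zeros((600,800,3),np.uint8);o[:500,:400]=cv2.resize(s[170:295,150:250],(400,500),interpolation=cv2.INTER_CUBIC)
o[:480,400:]=cv2.resize(a[120:240,130:230],(400,480),interpolation=cv2.INTER_CUBIC);cv2.imwrite("pics/s7.png",o)
E
```

```text
t 14.175 pos [0.6418 0.4443 0.2999] q [-0.25  0.52 -0.68  1.7   0.99  0.54  0.61] F [-0.1  0.3 -2.9] w 0.0187
d [-41.8 -44.3 -19.9] rot [-30.2  49.4   0.1]
```

View pics/s7.png

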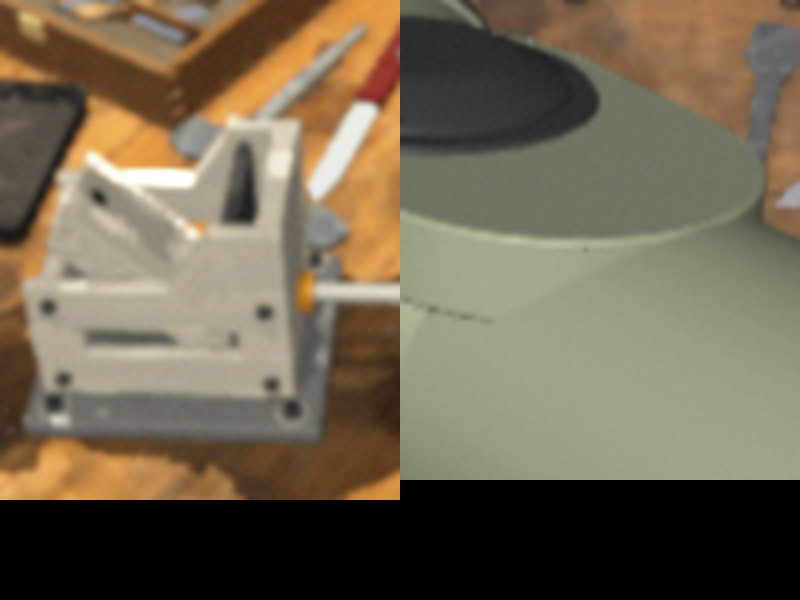

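The scene crop shows the blanks in the well, leaning on the backstop, with their top end at (90,165). That is 11 views. Taking the empty cup back to its original spot.

Call:
play_rows --pt "-10 -15 0 -3.8 6.2 0 10" --pt "-15 -25 0 -3.8 6.2 0 10" --pt "-22 -36 0 -3.8 6.2 0 10" --pt "-22 -36 0 -3.8 6.2 0 10" --pt "-22 -36 0 -3.8 6.2 0 10" --pt "-22 -36 0 -3.8 6.2 0 10" --pt "-22 -36 0 -3.8 6.2 0 10" --pt "-22 -36 0 -3.6 6 0 10"

```text
clock: 15.28
position: [0.4841, 0.1871, 0.2988]
tool_rot: [-3.139, 1.217, -2.59]
force: [1.1, -0.2, -2.3]
grip_width: 0.0188
```

Call:
play_rows --pt "-10 -15 -20 0 0 -6 10" --pt "-5 -8 -25 0 0 -7 10" --pt "-3 -6 -25 0 0 -7 10" --pt "0 0 -25 0 0 -7 10" --pt "0 0 0 0 0 -1.4 10" --pt "0 0 0 0 0 0 10"

```text
clock: 16.02
position: [0.4669, 0.1596, 0.2047]
tool_rot: [-3.14, 1.221, -3.084]
force: [0.4, 0.8, -1.4]
grip_width: 0.0187
```

```bash
python3 - <<'E'
from h import *
togo([.466,.1575,.062],.055,20)
E
```

```text
t 16.025 pos [0.4669 0.1596 0.2047] q [ 0.13  0.64 -0.76  1.68  0.26  1.3   0.93] F [ 0.4  0.8 -1.4] w 0.0187
d [  -0.9   -2.1 -142.7] rot [ 0.  -0.  -0.1]
```

Call:
play_rows --pt "-0.5 -1 -30 0 0 0 10" --pt "-0.5 -1 -35 0 0 0 10" --pt "0 0 -35 0 0 0 10" --pt "0 0 -25 0 0 0 10" --pt "0 0 -12 0 0 0 10" --pt "0 0 -4 0 0 0 10" --pt "0 0 -2 0 0 0 10" --pt "0 0 0 0 0 0 10"

```text
clock: 17.02
position: [0.466, 0.1573, 0.0616]
tool_rot: [-3.139, 1.222, -3.085]
force: [0.0, 0.4, -1.2]
grip_width: 0.0191
```

Call:
play_rows --pt "0 0 -1 0 0 0 10" --pt "0 0 -1 0 0 0 10" --pt "0 0 -1 0 0 0 10" --pt "0 0 0 0 0 0 10"

```text
clock: 17.52
position: [0.4657, 0.1572, 0.059]
tool_rot: [-3.137, 1.221, -3.084]
force: [-2.1, -3.3, 19.3]
grip_width: 0.0185
```

Call:
play_rows --pt "0 0 0 0 0 0 25" --pt "0 0 0 0 0 0 45" --pt "0 0 0 0 0 0 50" --pt "0 0 0 0 0 0 50" --pt "0 0 15 0 0 0 50" --pt "0 0 30 0 0 0 50" --pt "0 0 40 0 0 0 50" --pt "0 0 40 0 0 0 50"

```text
clock: 18.52
position: [0.4655, 0.1573, 0.1852]
tool_rot: [-3.139, 1.221, -3.085]
force: [-0.1, 0.5, 1.1]
grip_width: 0.05
```

```bash
python3 - <<'E'
from h import *
d=np.array([np.cos(MY),np.sin(MY)])
K=MO-.1875*d
for b in(-.035,-.02,.0): print(K+b*d)
togo(np.r_[K-.045*d,.2],MY,20)
togo(np.r_[K-.045*d,.2],MY+np.pi,0)
a=shot("top","top8.png");shot("scene","scene8.png")
h=cv2.cvtColor(a,cv2.COLOR_BGR2HSV)
m=(h[...,2]<45).astype(np.uint8);m[:225]=0;m[250:]=0;m[:,:190]=0;m[:,220:]=0
ys,xs=np.nonzero(m)
P=ray("top",np.c_[xs,ys],.045)[:,:2]-MO;print(len(xs),"knob along",np.sort(P@d)[[0,len(xs)//2,-1]],"lat",(P@[-d[1],d[0]]).min(),(P@[-d[1],d[0]]).max())
E
```

```text
[0.37831329 0.28470209]
[0.39110116 0.2925424 ]
[0.40815165 0.30299614]
t 18.525 pos [0.4655 0.1573 0.1852] q [ 0.13  0.66 -0.75  1.7   0.27  1.26  0.92] F [-0.1  0.5  1.1] w 0.05
d [-95.7 122.2  14.8] rot [ 0.1 -0.  28.4]
t 18.525 pos [0.4655 0.1573 0.1852] q [ 0.13  0.66 -0.75  1.7   0.27  1.26  0.92] F [-0.1  0.5  1.1] w 0.05
d [-95.7 122.2  14.8] rot [ -26.    -8.2 -149.5]
51 knob along [-0.17849422 -0.17280101 -0.16491083] lat -0.014367094311175433 0.014981920035631655
```

Call:
play_rows --pt "-8 10 5 0 0 4.8 20" --pt "-18 22 5 0 0 4.8 0" --pt "-18 22 5 0 0 4.8 0" --pt "-18 23 0 0 0 4.8 0" --pt "-18 23 0 0 0 4.8 0" --pt "-16 22 0 0 0 4.4 0" --pt "0 0 0 3.5 -5.7 0 0" --pt "0 0 0 3.5 -5.7 0 0"

```text
clock: 19.62
position: [0.3682, 0.2802, 0.1975]
tool_rot: [-3.141, 1.456, -2.586]
force: [0.2, -0.1, -0.9]
grip_width: -0.0002
```

Call:
play_rows --pt "0 0 -10 3.5 -5.6 0 0" --pt "0 0 -15 0 0 0 0" --pt "0 0 0 0 0 0 0"

```text
clock: 20.0
position: [0.369, 0.2792, 0.1721]
tool_rot: [3.111, 1.566, -2.621]
force: [0.2, -0.2, 0.2]
grip_width: -0.0
```

```bash
python3 - <<'E'
from h import *
d=np.array([np.cos(MY),np.sin(MY)])
K=MO-.1875*d
togo(np.r_[K-.035*d,.036],MY,0)
E
```

```text
t 20.0 pos [0.369  0.2792 0.1721] q [-0.08  0.48 -0.9   2.04  0.5   0.86  0.86] F [ 0.2 -0.2  0.2] w -0.0
d [   9.4    5.5 -136.1] rot [ 0.1 -0.2 -0.1]
```

Call:
play_rows --pt "0 0 -30 0 0 0 0" --pt "0 0 -35 0 0 0 0" --pt "0 0 -35 0 0 0 0" --pt "0 0 -25 0 0 0 0" --pt "0 0 -11 0 0 0 0" --pt "0 0 0 0 0 0 0"

```text
clock: 20.75
position: [0.3695, 0.2795, 0.0367]
tool_rot: [3.045, 1.568, -2.688]
force: [-0.2, -0.7, 0.4]
grip_width: -0.0005
```

```bash
cat >> h.py <<'E'
def push():
    d=np.array([np.cos(MY),np.sin(MY)]); s=telemetry.observe(); p=s["position"][:2]-MO
    print("t",s["clock"],"along",(p@d).round(4),"lat",(p@[-d[1],d[0]]).round(4),"z",s["position"][2].round(4),"F along",(s["force"][:2]@d).round(1),s["force"].round(1),"q",s["qpos"].round(2))
E
python3 -c "
from h import *
push()"
```

```text
t 20.75 along -0.2327 lat 0.0002 z 0.0367 F along -0.5 [-0.2 -0.7  0.4] q [-0.26  0.69 -0.68  2.12  0.79  0.6   0.61]
```

Call:
play_rows --pt "8.5 5.2 0 0 0 0 0" --pt "8.5 5.2 0 0 0 0 0" --pt "8.5 5.2 0 0 0 0 0" --pt "6 3.7 0 0 0 0 0" --pt "5.1 3.1 0 0 0 0 0" --pt "5.1 3.1 0 0 0 0 0" --pt "5.1 3.1 0 0 0 0 0" --pt "5.1 3.1 0 0 0 0 0"

```text
clock: 21.75
position: [0.4211, 0.3106, 0.0368]
tool_rot: [-3.086, 1.568, -2.537]
force: [-5.4, -2.2, 2.6]
grip_width: -0.0002
```

Call:
play_rows --pt "5.1 3.1 0 0 0 0 0" --pt "5.1 3.1 0 0 0 0 0" --pt "4.3 2.6 0 0 0 0 0" --pt "4.3 2.6 0 0 0 0 0"

```text
clock: 22.25
position: [0.44, 0.322, 0.0368]
tool_rot: [-3.134, 1.568, -2.585]
force: [-4.5, -2.0, 3.2]
grip_width: 0.0003
```

```bash
python3 -c "
from h import *
push()"
```

```text
t 22.25 along -0.1504 lat -0.0004 z 0.0368 F along -4.9 [-4.5 -2.   3.2] q [-0.25  0.78 -0.69  1.91  0.74  0.73  0.73]
```

Call:
play_rows --pt "2.6 1.6 0 0 0 0 0" --pt "2.6 1.6 0 0 0 0 0" --pt "2.6 1.6 0 0 0 0 0" --pt "0 0 0 0 0 0 0"

```text
clock: 22.75
position: [0.4484, 0.3272, 0.037]
tool_rot: [2.759, 1.57, -2.975]
force: [-1.0, -0.7, -0.5]
grip_width: -0.0001
```

```bash
python3 -c "
from h import *
push()"
```

```text
t 22.75 along -0.1405 lat -0.0004 z 0.037 F along -1.2 [-1.  -0.7 -0.5] q [-0.25  0.79 -0.69  1.89  0.74  0.74  0.74]
```

Call:
play_rows --pt "1.7 1.05 0 0 0 0 0" --pt "1.7 1.05 0 0 0 0 0" --pt "0 0 0 0 0 0 0"

```text
clock: 23.12
position: [0.4517, 0.3293, 0.037]
tool_rot: [2.866, 1.57, -2.868]
force: [-1.9, -1.6, -0.4]
grip_width: 0.0004
```

```bash
python3 -c "
from h import *
push()"
```

```text
t 23.125 along -0.1366 lat -0.0004 z 0.037 F along -2.4 [-1.9 -1.6 -0.4] q [-0.25  0.8  -0.7   1.88  0.74  0.75  0.75]
```

Call:
play_rows --pt "1.7 1.05 0 0 0 0 0" --pt "1.7 1.05 0 0 0 0 0" --pt "0 0 0 0 0 0 0"

```text
clock: 23.5
position: [0.4531, 0.33, 0.0366]
tool_rot: [-2.996, 1.565, -2.446]
force: [-16.0, -9.2, 9.4]
grip_width: 0.0003
```

```bash
python3 - <<'E'
from h import *
push()
s=shot("scene","s9.png")
M=lambda x,y,z: np.r_[MO+(np.array([[np.cos(MY),-np.sin(MY)],[np.sin(MY),np.cos(MY)]])@np.array([x,y]))/1000,z/1000]
for j in(50,56,61):
  print(j,"folTopL",proj("scene",[M(-42.5+j,33,118)]).round(1),"blankTop",proj("scene",[M(40,25,122)]).round(1))
E
```

```text
t 23.5 along -0.135 lat -0.0004 z 0.0366 F along -18.4 [-16.   -9.2   9.4] q [-0.25  0.8  -0.7   1.87  0.74  0.75  0.76]
50 folTopL [[182.8 226.5]] blankTop [[166.3 221.7]]
56 folTopL [[179.6 226.4]] blankTop [[166.3 221.7]]
61 folTopL [[177.  226.3]] blankTop [[166.3 221.7]]
```

The plunger stopped firmly at 18 N with the knob face at about -0.125 m, where 0.061 of travel puts it at -0.1265 m. Backing off and checking.

Call:
play_rows --pt "-6 -3.7 0 0 0 0 0" --pt "-10 -6 0 0 0 0 0" --pt "-15 -9 0 0 0 0 0" --pt "-10 -10 40 0 0 0 0" --pt "-5 -20 50 0 0 0 0" --pt "0 -35 50 0 0 0 0" --pt "0 -50 20 0 0 0 0" --pt "0 -50 0 0 0 0 0"

```text
clock: 24.55
position: [0.4093, 0.1462, 0.1983]
tool_rot: [-0.811, 1.568, -0.262]
force: [0.8, -1.0, -0.1]
grip_width: -0.0001
```

Call:
play_rows --pt "0 -50 0 0 0 0 0" --pt "0 -50 0 0 0 0 0" --pt "0 -50 0 0 0 0 0" --pt "0 0 0 0 0 0 0"

```text
clock: 25.05
position: [0.4084, -0.006, 0.1968]
tool_rot: [-2.664, 1.568, -2.121]
force: [-0.3, 1.5, 0.6]
grip_width: -0.0
```

```bash
python3 - <<'E'
from h import *
s=shot("scene","scene9.png"); a=shot("top","top9.png")
o=np.zeros((600,800,3),np.uint8)
o[:300,:400]=cv2.resize(s[150:300,130:330],(400,300),interpolation=cv2.INTER_CUBIC)
o[300:600,:400]=cv2.resize(s[185:260,145:245],(400,300),interpolation=cv2.INTER_CUBIC)
o[:400,400:]=cv2.resize(a[130:230,120:220],(400,400),interpolation=cv2.INTER_CUBIC)
o[400:,400:]=cv2.resize(a[175:250,205:355],(400,200),interpolation=cv2.INTER_CUBIC)
cv2.imwrite("pics/s10.png",o)
M=lambda x,y,z: np.r_[MO+(np.array([[np.cos(MY),-np.sin(MY)],[np.sin(MY),np.cos(MY)]])@np.array([x,y]))/1000,z/1000]
f=lambda z:((proj("scene",[M(42.5,25,z),M(18.5,25,z),M(42.5,-25,z),M(18.5,-25,z)])-[145,185]+.5)*4).round(0).tolist()
print("scene stack top 122",f(122))
print("fol 118",((proj("scene",[M(18.5,33,118),M(18.5,-33,118)])-[145,185]+.5)*4).round(0).tolist())
print("top stack 122",((proj("top",[M(42.5,25,122),M(42.5,-25,122),M(18.5,-25,122),M(18.5,25,122)])-[120,130]+.5)*4).round(0).tolist())
h=cv2.cvtColor(a,cv2.COLOR_BGR2HSV)
m=cv2.inRange(h,(5,140,150),(18,255,255)); m[:, :255]=0;m[:,305:]=0;m[:175]=0;m[255:]=0
ys,xs=np.nonzero(m)
if len(xs): print("grip px",len(xs),xs.mean(),ys.mean())
def chg(x0,x1,y0,y1):
    b=cv2.imread("pics/top0.png"); return np.abs(b[y0:y1,x0:x1].astype(int)-a[y0:y1,x0:x1]).mean()
print("pliers diff",chg(325,350,185,262),"bottle diff",chg(325,345,110,135))
E
```

```text
scene stack top 122 [[82.0, 149.0], [132.0, 150.0], [103.0, 80.0], [151.0, 81.0]]
fol 118 [[130.0, 167.0], [155.0, 77.0]]
top stack 122 [[62.0, 101.0], [147.0, 48.0], [172.0, 87.0], [87.0, 141.0]]
grip px 201 279.8606965174129 211.4278606965174
pliers diff 30.14926406926407 bottle diff 7.786
```

View pics/s10.png

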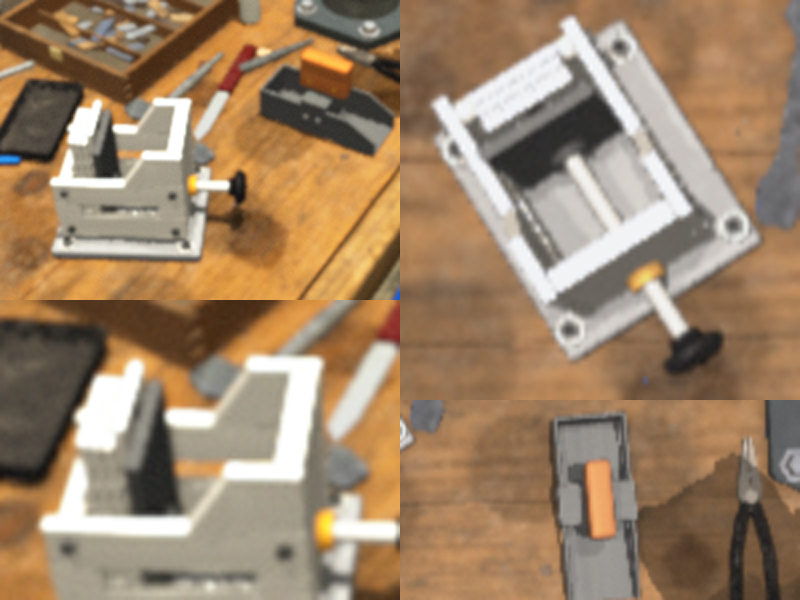

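The stack stands against the backstop with the follower behind it, and the cup is upright and empty at its original place. A small bump at the stack's far corner, (135,365) in the zoom, could be a lateral shift or a proud blank. That was view 12, so I'll check it numerically.

```bash
python3 - <<'E'
import cv2,numpy as np
s=cv2.cvtColor(cv2.imread("pics/scene9.png"),cv2.COLOR_BGR2GRAY);a=cv2.cvtColor(cv2.imread("pics/top9.png"),cv2.COLOR_BGR2GRAY)
print("scene cols160-189 rows196-232")
for r in range(196,232): print(r,' '.join(f"{v:3d}" for v in s[r,160:190]))
print("top cols134-166 rows136-172")
for r in range(138,168): print(r,' '.join(f"{v:3d}" for v in a[r,134:168]))
E
```

```text
scene cols160-189 rows196-232
196  67  67  64  61  64  71  68  62  53  44  41  71 117 139 142 140 137 128 122 107  90  74  70  65  64  62  60  61  64  63
197  74  72  71  69  73  74  74  67  56  42  36  61 108 136 144 145 151 153 152 146 128 108  88  76  67  65  64  64  64  62
198  76  75  71  71  71  72  73  66  53  36  32  66 106 137 148 155 159 168 170 169 157 143 127 108  92  80  72  68  69  65
199  76  76  74  73  73  71  70  58  46  34  44  81 127 153 159 166 172 187 202 199 184 167 161 144 125 101  83  73  71  68
200  75  75  73  71  75  74  68  60  37  31  58 103 146 164 172 175 190 225 244 244 216 184 175 166 152 133 109  94  84  74
201  73  73  73  70  75  69  62  47  33  42  77 124 155 170 170 180 216 252 255 255 235 189 176 167 156 142 131 121 115 103
202  70  72  73  71  73  69  52  38  39  73 111 145 164 171 170 183 234 255 255 255 235 186 171 164 149 145 148 145 144 130
203  72  71  74  74  70  61  45  34  79 143 179 195 195 192 189 197 241 255 255 254 218 170 161 153 149 148 157 157 154 147
204  70  77  75  76  68  54  36  46 139 230 248 248 246 244 238 239 252 255 25
[... 6921 characters left out ...]

163 243 242 235 155  97  97 102 111 119 104 103 111 117 129 133 137 131 115  82  56  45  46  46  47  45  46  45  48  48  46  48  47  44  45
164 241 242 240 211 123  97  94 100 102 107 115 127 131 132 131 121 102  63  53  44  43  45  46  47  45  45  47  44  48  49  55  50  46  44
165 227 242 242 238 191 110  96 118 118 123 130 134 132 124 105  74  56  44  47  44  46  45  47  46  46  46  48  51  63  71  67  62  51  45
166 174 240 242 242 234 137 112 138 137 133 132 127 114  92  61  45  46  46  42  43  46  47  48  46  46  48  61  79  86  91  85  71  55  48
167 135 228 242 242 238 167 132 135 137 132 121 100  71  52  45  47  47  43  43  46  43  46  46  47  48  64  85 102 104  96  85  64  55  58
```

Comparing both views, in the scene image the blank nearest the follower sits about 4 px higher at both ends. The top view shows no sideways shift, so it is probably about 10 mm proud. I'll press down on the stack top with the closed fingertips.

Call:
play_rows --pt "8 20 3 0 0 0 0" --pt "18 45 5 0 0 0 0" --pt "22 52 0 0 0 0 0" --pt "22 52 0 0 0 0 0" --pt "22 52 0 0 0 0 0" --pt "22 52 0 0 0 0 0" --pt "22 52 0 0 0 0 0" --pt "22 50 0 0 0 0 0"

```text
clock: 26.15
position: [0.5662, 0.3763, 0.2049]
tool_rot: [2.605, 1.57, -3.127]
force: [0.7, -0.4, 0.4]
grip_width: -0.0002
```

Call:
play_rows --pt "18 35 0 0 0 0 0" --pt "8 12 0 0 0 0 0" --pt "0 0 0 0 0 0 0"

```text
clock: 26.52
position: [0.5914, 0.4222, 0.2044]
tool_rot: [2.489, 1.569, 3.041]
force: [-0.4, -0.1, 0.1]
grip_width: -0.0003
```

```bash
python3 - <<'E'
from h import *
d=np.array([np.cos(MY),np.sin(MY)])
togo(np.r_[MO+.030*d,.145],MY,0)
E
```

```text
t 26.525 pos [0.5914 0.4222 0.2044] q [-0.28  0.82 -0.79  1.29  0.58  1.26  1.04] F [-0.4 -0.1  0.1] w -0.0003
d [  2.2  -5.5 -59.4] rot [-0.  -0.1 -0.1]
```

Call:
play_rows --pt "1 -3 -20 0 0 0 0" --pt "1 -2.5 -25 0 0 0 0" --pt "0 0 -10 0 0 0 0" --pt "0 0 -5 0 0 0 0" --pt "0 0 -3 0 0 0 0" --pt "0 0 -3 0 0 0 0" --pt "0 0 0 0 0 0 0"

```text
clock: 27.4
position: [0.595, 0.4141, 0.1391]
tool_rot: [2.936, 1.57, -2.798]
force: [-0.2, 0.6, 0.2]
grip_width: 0.0
```

Call:
play_rows --pt "0 0 -2 0 0 0 0" --pt "0 0 -2 0 0 0 0" --pt "0 0 -2 0 0 0 0" --pt "0 0 -2 0 0 0 0" --pt "0 0 0 0 0 0 0"

```text
clock: 28.02
position: [0.5949, 0.414, 0.1308]
tool_rot: [2.973, 1.569, -2.761]
force: [-1.0, 0.1, 0.0]
grip_width: 0.0001
```

Call:
play_rows --pt "0 0 -2 0 0 0 0" --pt "0 0 -2 0 0 0 0" --pt "0 0 0 0 0 0 0"

```text
clock: 28.4
position: [0.5949, 0.414, 0.1268]
tool_rot: [2.977, 1.569, -2.757]
force: [0.0, -0.8, -0.4]
grip_width: 0.0003
```

Call:
play_rows --pt "0 0 -1 0 0 0 0" --pt "0 0 -1 0 0 0 0" --pt "0 0 0 0 0 0 0"

```text
clock: 28.78
position: [0.595, 0.414, 0.1249]
tool_rot: [2.971, 1.569, -2.763]
force: [-0.8, 0.8, -0.9]
grip_width: 0.0001
```

Call:
play_rows --pt "0 0 -1 0 0 0 0" --pt "0 0 -1 0 0 0 0" --pt "0 0 -1 0 0 0 0" --pt "0 0 0 0 0 0 0"

```text
clock: 29.28
position: [0.595, 0.4141, 0.1222]
tool_rot: [2.964, 1.57, -2.77]
force: [-0.9, -1.1, 4.0]
grip_width: 0.0002
```

The contact at 0.122 m is exactly the height of a seated stack. I'll repeat directly over the blank by the follower, at x = 21 mm.

Call:
play_rows --pt "0 0 12 0 0 0 0" --pt "-3 -1.8 10 0 0 0 0" --pt "-4 -2.4 0 0 0 0 0" --pt "0 0 -10 0 0 0 0" --pt "0 0 -5 0 0 0 0" --pt "0 0 -3 0 0 0 0" --pt "0 0 0 0 0 0 0"

```text
clock: 30.15
position: [0.5878, 0.4098, 0.1255]
tool_rot: [2.962, 1.569, -2.772]
force: [-0.1, -0.0, 1.3]
grip_width: 0.0001
```

Call:
play_rows --pt "0 0 -1 0 0 0 0" --pt "0 0 -1 0 0 0 0" --pt "0 0 -1 0 0 0 0" --pt "0 0 0 0 0 0 0"

```text
clock: 30.65
position: [0.5879, 0.4098, 0.1229]
tool_rot: [2.965, 1.569, -2.769]
force: [-0.1, -0.0, 0.6]
grip_width: 0.0
```

Call:
play_rows --pt "0 0 -1 0 0 0 0" --pt "0 0 -1 0 0 0 0" --pt "0 0 0 0 0 0 0"

```text
clock: 31.02
position: [0.588, 0.41, 0.1221]
tool_rot: [2.936, 1.57, -2.799]
force: [-4.1, -3.0, 13.6]
grip_width: 0.0001
```

Every blank top is at 0.122 m, so all four are seated and the bump was a sideways offset. Withdrawing and comparing with the earlier picture.

Call:
play_rows --pt "0 0 10 0 0 0 0" --pt "0 0 30 0 0 0 0" --pt "0 0 40 0 0 0 0" --pt "-22 -50 0 0 0 0 0" --pt "-22 -52 0 0 0 0 0" --pt "-22 -52 0 0 0 0 0" --pt "-22 -52 0 0 0 0 0" --pt "-22 -52 0 0 0 0 0"

```text
clock: 32.02
position: [0.4772, 0.1502, 0.2013]
tool_rot: [-2.842, 1.57, -2.293]
force: [1.5, 0.5, 0.9]
grip_width: 0.0001
```

Call:
play_rows --pt "-22 -52 0 0 0 0 0" --pt "-22 -50 0 0 0 0 0" --pt "-20 -40 0 0 0 0 0" --pt "0 0 0 0 0 0 0" --pt "0 0 0 0 0 0 0"

```text
clock: 32.65
position: [0.4144, 0.0101, 0.2014]
tool_rot: [-2.579, 1.57, -2.03]
force: [0.0, -0.3, -0.1]
grip_width: -0.0
```

```bash
python3 - <<'E'
from h import *
push()
s=shot("scene","scene11.png");a=shot("top","top11.png")
p=cv2.imread("pics/scene9.png");q=cv2.imread("pics/top9.png")
d=lambda A,B,x0,x1,y0,y1: round(float(np.abs(A[y0:y1,x0:x1].astype(int)-B[y0:y1,x0:x1]).mean()),2)
print("scene stack",d(s,p,160,190,196,232),"knob",d(s,p,225,260,230,260),"cup",d(s,p,255,330,170,230),"pliers vs start",d(s,cv2.imread("pics/scene0.png"),320,360,170,200),"bottle",d(s,cv2.imread("pics/scene0.png"),245,265,130,165))
h=cv2.cvtColor(a,cv2.COLOR_BGR2GRAY);D=np.array([np.cos(MY),np.sin(MY)])
for n,im in(("start",cv2.imread("pics/top0.png")),("now",a)):
    v=cv2.cvtColor(im,cv2.COLOR_BGR2HSV)[...,2]; m=(v<45);m[:200]=0;m[250:]=0;m[:,:175]=0;m[:,220:]=0
    ys,xs=np.nonzero(m);P=ray("top",np.c_[xs,ys],.045)[:,:2]-MO;print(n,"knob along median",np.median(P@D).round(4),len(xs))
h=cv2.cvtColor(a,cv2.COLOR_BGR2HSV)
m=cv2.inRange(h,(5,140,150),(18,255,255)); m[:, :255]=0;m[:,305:]=0;m[:175]=0;m[255:]=0
ys,xs=np.nonzero(m);print("grip",len(xs),ray("top",[[xs.mean(),ys.mean()]],.092))
E
```

```text
t 32.65 along -0.3352 lat -0.2529 z 0.2014 F along -0.1 [ 0.  -0.3 -0.1] q [ 0.63  0.36 -0.97  2.12  0.39  0.85  1.55]
scene stack 8.08 knob 1.53 cup 2.74 pliers vs start 31.93 bottle 3.29
start knob along median -0.1672 57
now knob along median -0.1198 54
grip 205 [[0.47206339 0.15594555 0.092     ]]
```

```bash
python3 - <<'E'
import cv2,numpy as np
from h import *
s=cv2.cvtColor(cv2.imread("pics/scene11.png"),cv2.COLOR_BGR2GRAY);a=cv2.cvtColor(cv2.imread("pics/top11.png"),cv2.COLOR_BGR2GRAY)
for r in range(198,226): print(r,' '.join(f"{v:3d}" for v in s[r,160:184]))
for n in("top0","top9","top11"):
    v=cv2.cvtColor(cv2.imread(f"pics/{n}.png"),cv2.COLOR_BGR2GRAY); m=(v<45).astype(np.uint8);m[:195]=0;m[250:]=0;m[:,:175]=0;m[:,220:]=0
    k,l,st,c=cv2.connectedComponentsWithStats(m);print(n,[(st[i][4],c[i].round(1).tolist()) for i in range(1,k) if st[i][4]>8])
    D=np.array([np.cos(MY),np.sin(MY)]);i=1+np.argmax(st[1:,4]);ys,xs=np.nonzero(l==i);P=(ray("top",np.c_[xs,ys],.050)[:,:2]-MO)@D;print(np.percentile(P,[0,10,50,90,100]).round(4))
E
```

```text
198  76  76  72  71  75  74  75  68  55  37  32  64 109 139 151 155 161 167 170 168 157 142 128 108
199  75  74  75  73  71  73  69  60  47  33  43  82 127 151 161 165 169 176 177 174 170 166 160 147
200  74  73  72  72  74  67  69  59  37  35  58 105 144 164 170 172 173 178 177 178 177 178 174 167
201  72  73  73  71  73  71  62  45  34  39  79 122 155 167 174 175 176 177 177 178 181 180 178 166
202  72  73  72  70  73  66  52  38  38  70 112 144 166 171 170 173 176 178 179 179 180 178 173 162
203  74  71  73  72  73  62  46  38  78 141 177 195 195 195 188 187 192 194 194 196 191 179 165 154
204  76  74  73  75  69  53  34  48 137 228 248 248 246 242 241 238 240 239 237 239 232 195 156 144
205  74  77  75  76  63  48  33  77 197 255 255 255 255 255 255 255 255 255 255 255 253 216 157 142
206  72  77  76  70  57  37  43 120 236 255 255 255 255 255 254 255 255 254 255 255 254 210 153 142
207  73  76  72  64  50  33  70 173 251 255 255 254 255 255 254 255 255 254 255 255 246 179 146 142
208  74  77  70  62  39  37  95 207 255 255 255 255 255 255 254 255 255 254 255 255 238 169 144 140

[... 1240 characters left out ...]
250 249 255 255 248 248 251 231 171 142 142 130  90  50  40
222  97 124 141 154 167 180 189 187 203 207 210 230 228 201 205 206 175 147 143 142 123  79  43  38
223 120 142 147 155 160 159 157 151 157 158 152 165 165 151 157 160 145 142 147 143 112  73  41  37
224 135 151 153 175 200 183 156 147 151 147 142 147 150 145 148 147 141 146 147 137 102  57  42  39
225 138 149 157 206 238 220 173 155 153 152 147 147 153 150 146 145 144 142 145 128  88  48  44  37
top0 [(np.int32(71), [205.0, 237.1])]
[-0.1747 -0.173  -0.1681 -0.1619 -0.1599]
top9 [(np.int32(63), [192.9, 217.6])]
[-0.1257 -0.1238 -0.1199 -0.1122 -0.1104]
top11 [(np.int32(64), [192.9, 217.7])]
[-0.1257 -0.124  -0.1201 -0.1123 -0.1107]
```

The stack top is now a clean rectangle. The last blank had indeed been proud, and the second press seated it. The knob face is at about -0.125 m, so follower travel is about 0.062. Handing in.

```bash
python3 -c "
from h import *
print(workorder.job_done())"
```

```text
the job is handed in; nothing more can be done
None
```

The magazine is loaded and the job was handed in at about 33 s of the 67 s allowed. No verdict was reported, so this rests on my own checks.

**What I did:**
- **Cup in:** I gripped the cup and put its lip into the well at 12°, then 15.5°, nose down. The blanks were still in the cup.
- **Tipping:** I tipped it to about 58° and the blanks slid in. I then drew the cup out along its own axis.
- **Cup back:** I stood the empty cup back on its original spot.
- **Plunger:** I pushed it until it stopped firmly at about 18 N.
- **Proud blank:** The camera suggested the blank next to the follower stood about 10 mm high. I pressed on the stack top twice with closed fingers.

**Last checks:**
- **Blanks:** The stack top now shows as one clean rectangle in the scene view, and the fingers met it at 0.122 m, the height for seated blanks.
- **Follower:** The knob face measures about 0.062 m of travel, good to 2–3 mm. It did not move during the pressing.
- **Cup:** It looked upright and empty. Its grip is at (0.472, 0.156), about 0.26 m from the magazine.

**Where checks disagreed or were weak:**
- I first read the force from the second press as showing no blank had been proud. The before-and-after pictures show one was, and that the press seated it.
- The glue bottle matched the start pictures. The pliers comparison showed a large difference, which I put down to the arm and its shadow; in the last picture I viewed they looked to be in the same place.

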